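# Lids from the drying rack onto the jars

## Task

The washed wooden lids have dried in a row on the slatted rack. Move them across to the row of stoneware jars in the jar rack, each onto the jar of its own size, seated flat on the rim with its plug down in the mouth. Leave the jars standing at their places in the rack and do not disturb the sample pot and the capped varnish jar nearby.

Things in the scene. Friction and masses are not known exactly. Their poses are not given: they have to be found in the camera images.
- lid_xs: smallest of four plain wooden lids: cap 29 mm across, 8 thick; plug below it 14.5 across, 10 long, tapered tip; knob on top 26 tall, 18 across at 27-38 mm above origin, neck 12. 44 mm tall. Origin: centre of plug's underside; z up. Lids stand plug down, 56 mm apart, any order, on a slatted drying rack 236x60 mm on legs, top at z 88 mm
- lid_s: second smallest of four plain wooden lids: cap 37 mm across, 8 thick; plug below it 22.5 across, 10 long, tapered tip; knob on top 26 tall, 18 across at 27-38 mm above origin, neck 12. 44 mm tall. Origin: centre of plug's underside; z up. Lids stand plug down, 56 mm apart, any order, on a slatted drying rack 236x60 mm on legs, top at z 88 mm
- lid_m: second largest of four plain wooden lids: cap 45 mm across, 8 thick; plug below it 30.5 across, 10 long, tapered tip; knob on top 26 tall, 18 across at 27-38 mm above origin, neck 12. 44 mm tall. Origin: centre of plug's underside; z up. Lids stand plug down, 56 mm apart, any order, on a slatted drying rack 236x60 mm on legs, top at z 88 mm
- lid_l: largest of four plain wooden lids: cap 53 mm across, 8 thick; plug below it 38.5 across, 10 long, tapered tip; knob on top 26 tall, 18 across at 27-38 mm above origin, neck 12. 44 mm tall. Origin: centre of plug's underside; z up. Lids stand plug down, 56 mm apart, any order, on a slatted drying rack 236x60 mm on legs, top at z 88 mm
- jar_xs: smallest of four loose open white stoneware jars: 28 mm across, wall 3, 46 tall. Origin: centre of underside; z up. Own lid seated (cap on rim): lid origin 36 mm above jar's, plug play 3.5 mm. Jars stand 56 mm apart, any order, in a wooden rack 252x72 mm, floor at z 54 mm, rails to z 70, ends to 86, beside the lid rack (rows some 0.1 m apart, near parallel, either nearer the robot)
- jar_s: second smallest of four loose open white stoneware jars: 36 mm across, wall 3, 52 tall. Origin: centre of underside; z up. Own lid seated (cap on rim): lid origin 42 mm above jar's, plug play 3.5 mm. Jars stand 56 mm apart, any order, in a wooden rack 252x72 mm, floor at z 54 mm, rails to z 70, ends to 86, beside the lid rack (rows some 0.1 m apart, near parallel, either nearer the robot)
- jar_m: second largest of four loose open white stoneware jars: 44 mm across, wall 3, 58 tall. Origin: centre of underside; z up. Own lid seated (cap on rim): lid origin 48 mm above jar's, plug play 3.5 mm. Jars stand 56 mm apart, any order, in a wooden rack 252x72 mm, floor at z 54 mm, rails to z 70, ends to 86, beside the lid rack (rows some 0.1 m apart, near parallel, either nearer the robot)
- jar_l: largest of four loose open white stoneware jars: 52 mm across, wall 3, 64 tall. Origin: centre of underside; z up. Own lid seated (cap on rim): lid origin 54 mm above jar's, plug play 3.5 mm. Jars stand 56 mm apart, any order, in a wooden rack 252x72 mm, floor at z 54 mm, rails to z 70, ends to 86, beside the lid rack (rows some 0.1 m apart, near parallel, either nearer the robot)
- sample_pot: bystander: closed white paint sample pot with a coloured label band, 53 mm across, 58 mm tall, standing; origin at the centre of its underside
- varnish_jar: bystander: closed white varnish jar with a black screw cap, 62 mm across, 68 mm tall, standing; origin at the centre of its underside. Fixed near it, to be passed over: a brush chest 0.16 m tall (its raised lid to 0.36 m) to the right of the racks, and farther right a desk lamp 0.56 m tall
Things that resemble listed ones, but are neither listed nor needed, are in the scene too. What is shaped like the jar_s but blue or purple is not meant. What is shaped like the lid_s but green is not meant.

How it is judged (in metres and radians):
At the end, for the whole second after the job is handed in: Each of the four lids sits on the jar of its own size: centres within 8 mm, seated height within 3 mm, lid and jar upright within 0.1 rad, every jar within 30 mm of where it stood at the start, all at rest (horizontal distance between lid_xs and jar_xs below 0.008 m and z of lid_xs in the frame of jar_xs between 0.033 and 0.039 m and angle between each of lid_xs, jar_xs, lid_s, jar_s, lid_m, jar_m, lid_l, jar_l's own z axis and vertical below 0.1 rad and distance of each of jar_xs, jar_s, jar_m, jar_l from where it was at the start of the episode below 0.03 m and linear speed of each of lid_xs, jar_xs, lid_s, jar_s, lid_m, jar_m, lid_l, jar_l below 0.02 m/s and horizontal distance between lid_s and jar_s below 0.008 m and z of lid_s in the frame of jar_s between 0.039 and 0.045 m and horizontal distance between lid_m and jar_m below 0.008 m and z of lid_m in the frame of jar_m between 0.045 and 0.051 m and horizontal distance between lid_l and jar_l below 0.008 m and z of lid_l in the frame of jar_l between 0.051 and 0.057 m); the robot touches nothing.
It fails at once if a jar is knocked over (angle between any of jar_xs, jar_s, jar_m, jar_l's own z axis and vertical above 0.5 rad).
It fails at once if the sample pot or the varnish jar beside the work is disturbed (distance of any of sample_pot, varnish_jar from where it was at the start of the episode above 0.03 m).
It also fails if it takes over 90 s, if anything falls off the work surface, if the arm or the gripper's body presses on something with over 40 N, if the wrist force passes 120 N, or if a joint passes its speed limit or range.

## Robot

A 6-joint arm with a two-finger parallel gripper is mounted at the origin on the work surface; the furniture and walls round the work are solid. World frame = base frame: x ahead of the robot, y to its left, z up, the work surface at z = 0. Lengths are in mm, angles in degrees, forces in N, time in s.
With the tool pointing down it reaches from about 350 to 850 mm from the base axis. Payload 8.1 kg.
Tool frame: the origin (TCP) lies midway between the tips of the shut fingers; the grasp point (between the pads) lies 19 mm behind it (r.pinch_z is the distance from the TCP to the grasp point, in mm); z points along the fingers, y is the line along which they close (so a half turn about z gives the same grasp; the last joint's range is limited). The gripper opens to 85 mm and grips with 20 to 120 N. Pads are 22 mm wide; open, the fingers measure 114 mm over their backs; the gripper's body (76 mm by 85 mm) begins 54 mm behind the grasp point. The pads swing forward as they close: fully open they stand 13 mm farther back than shut.
Start: joints at [-80.982, 7.471, 85.268, -0, 87.261, -4.893], TCP at [144.273, -582.401, 231.292] pointing down, gripper open.
Joint ranges: [-169.43, 169.43], [-51.17, 129.36], [1.28, 143.12], [-76.62, 256.62], [0, 156.53], [-152.29, 152.29]. Speed limits (degrees/s): [136.94, 136.94, 159.86, 180, 180, 180].

## Interface

Orientations are given as [roll, pitch, yaw] about the fixed x, y, z axes, in that order (R = Rz(yaw) Ry(pitch) Rx(roll)).
In Python, from bench import sensors, optics, job, r gives the robot as it stands.
- The arm moves only by the tool play_rows, never from a script. Its argument "motion" is a list that holds one entry, the list of rows, each a list of 6 numbers: the shift along the tool's x, y, z in cm, then the turn, a rotation vector about the tool's x, y, z in degrees. In form: [[[x, y, z, ax, ay, az], ...]]. A call has 1 to 5 rows; each row is the pose to reach, as a shift and turn from the pose commanded when the call began, along the tool's axes at that moment; what a row does not reach only later rows make up. A row lasts 1/10 s, in which the tool goes at most 50 mm and 8.59 degrees, less where a joint would pass 70% of its speed; a pose out of reach is approached as far as the arm can. A call with a gripper value outside its range is refused whole. "jaw" is the opening, from 0 (shut) to 1 (fully open), set as the call begins (left out, the last holds). The fingers move at their own pace and stop on an object; "squeeze" is the grip in N (left out, the last holds). Time passes only in rows, so rows that repeat a pose let the fingers close. It gives the time, the measured TCP pose, the force, the opening and the grip force at its end, in the units of the state.
- sensors.sense(): the state, without advancing time (a new reading comes with each control period).
- optics.snapshot(name): name is "scene" or "side" or "wrist"; returns a dict with "pixels" (400x640x3 uint8, red, green, blue), "mtx" (3x3 intrinsics, pixels), "R" (3x3) and "t" (3): a world point X has camera coordinates R X + t; the wrist camera has in their place "T_tool_cam" (4x4, takes a point from camera to tool coordinates, whose origin is the TCP and whose axes are the flange's). Camera axes: x right, y down, z forward; pixel columns grow to the right and rows downward; lengths in mm; the calibration is good to about 2 mm. A picture is of the moment at which its call begins: read the wrist's pose just before it. There is no depth.
- job.hand_in(): hands the job in; it is judged then, once.
The state is a dict: "time": time; "joint_pos": joint angles; "qd": joint speeds; "joint_efforts": joint torques, N m; "tool_pos": TCP position; "tcp_rot": TCP orientation; "ft_force": force on the tool from outside, world axes, zero at the start; "wrist_torque": the same for the moment, N m; "finger_gap": finger opening in mm; "grip_force": force on a finger pad.
Only numpy, scipy, OpenCV 4.12 (cv2) and the standard library are available. Lean on these libraries where they do the work, as an engineer would, in place of code of your own. Each camera call takes 0.05 s, during which the arm holds its last target. There are 200 camera calls.

## Working session

There is one attempt and no reset: what is moved stays moved. The work goes in short steps, Python scripts to look and compute and a tool call to move; the robot and the scene stay as the last step left them, time stands still between calls to the robot, and variables do not carry over. Pictures are saved under pics/ and viewed, at most 14 in all, crops included, and the job is handed in when it is done.

Besides the shell and the picture viewer there is one more tool, called as name(argument=value, ...) on one line, values as JSON. play_rows: Moves the arm, as the interface text tells. Its arguments: {"type":"object","properties":{"motion":{"type":"array","items":{"type":"array","items":{"type":"array","items":{"type":"number"}}}},"jaw":{"type":"number"},"squeeze":{"type":"number"}},"required":["motion"]}

```bash
mkdir -p pics; ls; python3 - <<'E'
from bench import sensors, optics, job, r
import cv2,numpy as np
s=sensors.sense();print(s['tool_pos'],s['tcp_rot'],s['time'],r.pinch_z)
for n in("scene","side","wrist"):
    d=optics.snapshot(n);cv2.imwrite(f'pics/{n}0.png',d['pixels'][:,:,::-1])
    np.savez(f'pics/{n}0.npz',**d)
    if n!='wrist':print(n,-d['R'].T@d['t'])
    else: print(d['T_tool_cam'])
    print(d['mtx'])
E
```

```text
pics
[ 144.19814451 -581.84204954  230.22243453] [-1.79893514e+02 -9.30803956e-03  1.39132320e+01] 0.0 18.700000000000003
scene [-355.36932036 -109.49580993  795.84084986]
[[474.63404223   0.         317.69778666]
 [  0.         474.63404223 201.33922271]
 [  0.           0.           1.        ]]
side [  29.04062455 1146.82156413  623.94919302]
[[454.66888689   0.         324.53984957]
 [  0.         454.66888689 192.28401621]
 [  0.           0.           1.        ]]
[[-2.00715451e-04 -9.50231384e-01 -3.11544984e-01  7.95212291e+01]
 [ 9.99999592e-01 -4.64990888e-04  7.73992773e-04  7.68475603e-01]
 [-8.80337803e-04 -3.11544702e-01  9.50231090e-01 -1.42113118e+02]
 [ 0.00000000e+00  0.00000000e+00  0.00000000e+00  1.00000000e+00]]
[[320.33657746   0.         323.9836044 ]
 [  0.         320.33657746 201.80092373]
 [  0.           0.           1.        ]]
```

View pics/scene0.png

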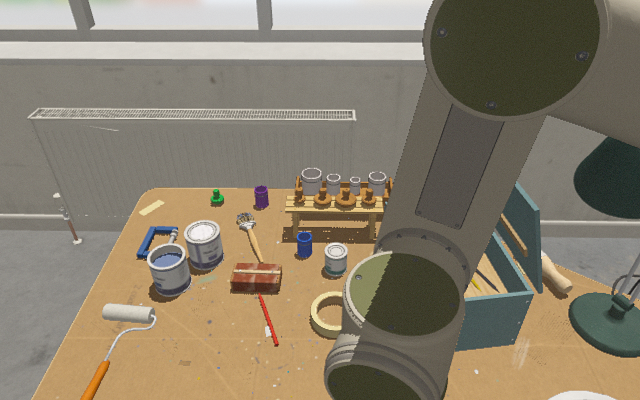

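View pics/side0.png

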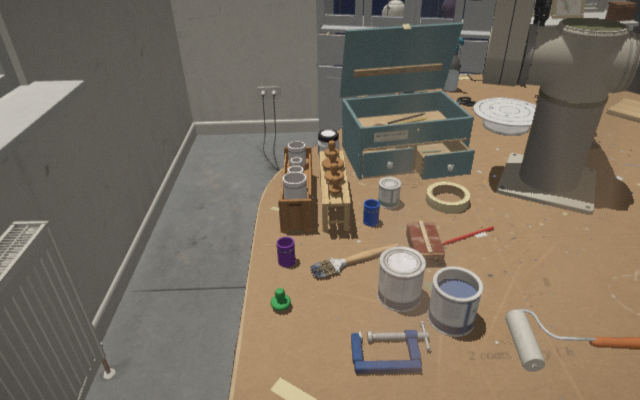

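The scene view shows the lid row at about (298..369, 198). The jar row is behind it at (312,175), (333,182), (354,184) and (377,180). The blue (304,245) and purple (261,196) pots and the green lid (217,197) are decoys. The pale pot at (336,259) is the sample pot.

```bash
cat > h.py <<'E'
import numpy as np,cv2
def ray(d,uv,z,pose=None):
    K=d['mtx'];v=np.linalg.inv(K)@np.array([uv[0],uv[1],1.])
    if 'R' in d: C=-d['R'].T@d['t'];w=d['R'].T@v
    else:
        T=pose@d['T_tool_cam'];C=T[:3,3];w=T[:3,:3]@v
    return C+w*(z-C[2])/w[2]
def proj(d,X,pose=None):
    if 'R' in d: c=d['R']@X+d['t']
    else:
        T=np.linalg.inv(pose@d['T_tool_cam']);c=T[:3,:3]@X+T[:3,3]
    p=d['mtx']@c;return p[:2]/p[2]
def pose(s):
    from scipy.spatial.transform import Rotation as R
    T=np.eye(4);T[:3,:3]=R.from_euler('xyz',s['tcp_rot'],degrees=True).as_matrix();T[:3,3]=s['tool_pos'];return T
E
python3 - <<'E'
from h import *
d=dict(np.load('pics/scene0.npz'));s=dict(np.load('pics/side0.npz'))
for uv in [(298,190),(322,190),(346,190),(369,189)]: print('knob',uv,ray(d,uv,132).round())
for uv,h in [((312,174),64),((333,179),52),((354,182),46),((377,176),58)]: print('jar',ray(d,uv,54+h).round())
print('pot',ray(d,(336,250),58).round(),'varn side',ray(s,(328,136),68).round(),'side knobs',ray(s,(335,180),132).round(),ray(s,(332,145),132).round())
for uv in[(343,28),(459,25)]:print('chestlid',ray(s,uv,360).round())
for uv in[(376,152),(470,135),(343,100)]:print('chest',ray(s,uv,160).round())
a=cv2.resize(d['pixels'][155:225,275:405],None,fx=6,fy=6,interpolation=cv2.INTER_CUBIC)
b=cv2.resize(s['pixels'][120:240,270:370],None,fx=5,fy=5,interpolation=cv2.INTER_CUBIC)
cv2.imwrite('pics/c1.png',a[:,:,::-1]);cv2.imwrite('pics/c2.png',b[:,:,::-1])
E
```

```text
knob (298, 190) [396. 412. 132.]
knob (322, 190) [425. 363. 132.]
knob (346, 190) [454. 314. 132.]
knob (369, 189) [486. 269. 132.]
jar [488. 430. 118.]
jar [511. 382. 106.]
jar [534. 334. 100.]
jar [572. 288. 112.]
pot [331. 270.  58.] varn side [565. 131.  68.] side knobs [394. 426. 132.] [472. 287. 132.]
chestlid [526. 121. 360.]
chestlid [282. -23. 360.]
chest [346. 323. 160.]
chest [184. 150. 160.]
chest [543.  82. 160.]
```

View pics/c1.png

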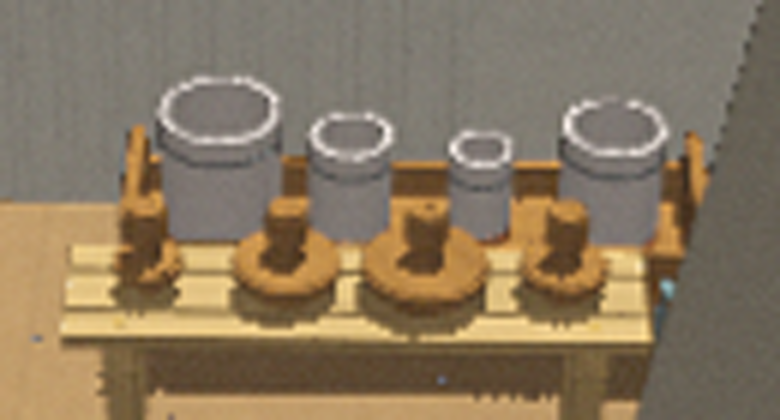

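View pics/c2.png

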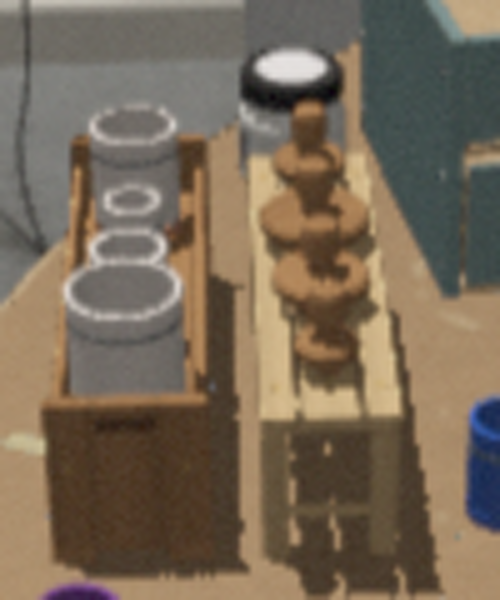

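Lids from the left, going to the right, are XS, M, L, S. Jars from the left are L, S, XS, M. The varnish jar is beyond the right end. Next I check where the obstacles lie for the transit.

```bash
python3 - <<'E'
from h import *
d=dict(np.load('pics/scene0.npz'));s=dict(np.load('pics/side0.npz'))
print('lamp base',ray(d,(612,322),20).round(),'head L',ray(d,(576,180),470).round(),'head bottomR',ray(d,(640,205),450).round(), 'top', ray(d,(615,125),560).round())
for uv in[(360,173),(468,172),(350,130)]:print('chest bottoms',ray(s,uv,0).round())
for uv in[(362,146),(470,128),(343,98),(455,92)]:print('chest top',ray(s,uv,160).round())
E
```

```text
lamp base [ 471. -290.   20.] head L [ 201. -127.  470.] head bottomR [ 218. -200.  450.] top [ 174. -141.  560.]
chest bottoms [448. 170.   0.]
chest bottoms [190.  36.   0.]
chest bottoms [587. -63.   0.]
chest top [385. 311. 160.]
chest top [193. 111. 160.]
chest top [550.  69. 160.]
chest top [ 285. -110.  160.]
```

View pics/wrist0.png

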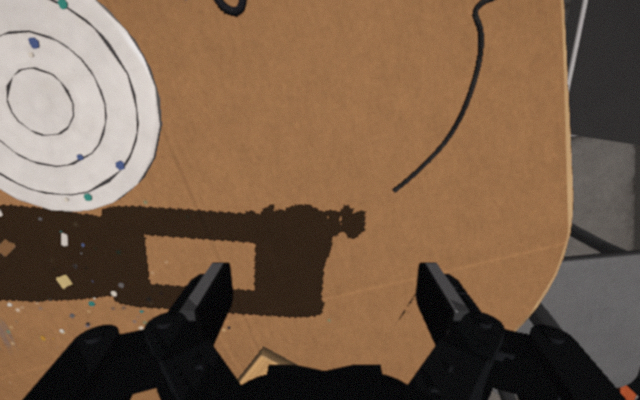

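The wrist view shows only bare table, a palette, and the arm's own shadow. I'll lift high before swinging past the lamp.

play_rows(motion=[[[0,0,-5,0,0,0],[0,0,-10,0,0,0],[0,0,-15,0,0,0],[0,0,-20,0,0,0],[0,0,-25,0,0,0]]], jaw=1, squeeze=30)

```text
time: 0.65
tool_pos: [144.2, -581.9, 483.1]
tcp_rot: [-180.0, -0.0, 13.9]
ft_force: [0.7, -1.5, 0.3]
finger_gap: 85.4
grip_force: 0.0
```

play_rows(motion=[[[0,0,-4,0,0,0],[0,0,-8,0,0,0],[0,0,-12,0,0,0],[0,0,-15,0,0,0],[0,0,-15,0,0,0]]])

```text
time: 1.15
tool_pos: [144.2, -582.5, 636.2]
tcp_rot: [179.5, 0.0, 13.9]
ft_force: [0.1, 0.2, 1.5]
finger_gap: 85.1
grip_force: 0.0
```

```bash
python3 - <<'E'
from h import *
from bench import sensors,optics
s=sensors.sense();print(s['joint_pos'],s['tool_pos'],s['tcp_rot'])
d=optics.snapshot('scene')
p=d['pixels'].astype(int)
for X in [(471,-290,560),(471,-290,400),(400,-230,450)]:print(X,proj(d,np.array(X)))
e=optics.snapshot('side')
print(proj(e,np.array((471,-290,560))),proj(e,np.array((471,-290,0))))
cv2.imwrite('pics/s1.png',np.vstack([cv2.resize(d['pixels'],(480,300)),cv2.resize(e['pixels'],(480,300))])[:,:,::-1])
E
```

```text
[-8.09869343e+01  2.61926276e+01  1.82868887e+01  7.82018449e-04
  1.35001992e+02 -4.89414049e+00] [ 144.24001488 -582.50791377  636.20511137] [1.79483352e+02 4.36886085e-02 1.39075647e+01]
(471, -290, 560) [763.80006849  59.68028887]
(471, -290, 400) [704.54091253 162.23490036]
(400, -230, 450) [672.40297489 143.88169566]
[425.55193717 -76.21015309] [408.35768573 111.17446598]
```

View pics/s1.png

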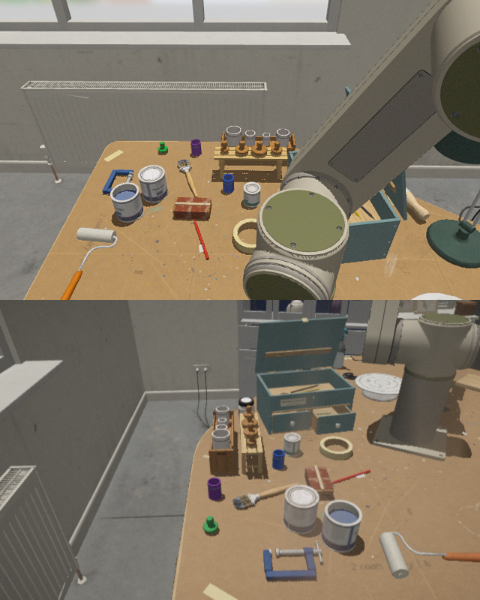

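play_rows(motion=[[[4.81,-0.19,0,0,0,-4.6],[9.59,-0.77,0,0,0,-9.2],[14.31,-1.73,0,0,0,-13.8],[18.94,-3.07,0,0,0,-18.4],[23.44,-4.77,0,0,0,-23]]])

```text
time: 1.75
tool_pos: [362.0, -478.9, 628.2]
tcp_rot: [-179.7, -0.0, 37.1]
ft_force: [0.8, -0.5, 0.6]
finger_gap: 85.4
grip_force: 0.0
```

play_rows(motion=[[[4.81,-0.19,0,0,0,-4.6],[9.59,-0.77,0,0,0,-9.2],[14.31,-1.73,0,0,0,-13.8],[18.94,-3.07,0,0,0,-18.4],[23.44,-4.77,0,0,0,-23]]])

```text
time: 2.25
tool_pos: [520.4, -299.2, 628.3]
tcp_rot: [-179.7, -0.0, 60.1]
ft_force: [0.4, 0.2, 0.3]
finger_gap: 85.5
grip_force: 0.0
```

play_rows(motion=[[[4.81,-0.19,0,0,0,-4.6],[9.59,-0.77,0,0,0,-9.2],[14.31,-1.73,0,0,0,-13.8],[18.94,-3.07,0,0,0,-18.4],[23.44,-4.77,0,0,0,-23]]])

```text
time: 2.75
tool_pos: [595.9, -72.2, 628.3]
tcp_rot: [-179.7, -0.0, 83.1]
ft_force: [0.8, -0.8, -0.1]
finger_gap: 85.4
grip_force: 0.0
```

play_rows(motion=[[[4.81,-0.19,0,0,0,-4.6],[9.59,-0.77,0,0,0,-9.2],[14.31,-1.73,0,0,0,-13.8],[18.94,-3.07,0,0,0,-18.4],[23.44,-4.77,0,0,0,-23]]])

```text
time: 3.25
tool_pos: [576.7, 166.4, 628.3]
tcp_rot: [-179.7, -0.0, 106.1]
ft_force: [0.1, -0.1, 0.9]
finger_gap: 85.1
grip_force: 0.0
```

play_rows(motion=[[[3.2,-0.68,3.5,0,0,-2.9],[6.4,-1.36,7,0,0,-5.8],[9.6,-2.04,10.5,0,0,-8.7],[12.8,-2.7,14,0,0,-11.6],[16,-3.4,17.5,0,0,-14.6]]])

```text
time: 3.75
tool_pos: [498.5, 308.4, 452.8]
tcp_rot: [-179.8, -0.0, 120.6]
ft_force: [0.1, 0.4, 0.6]
finger_gap: 85.4
grip_force: 0.0
```

play_rows(motion=[[[0,0,2,0,0,0],[0,0,4,0,0,0],[0,0,6,0,0,0],[0,0,6,0,0,0],[0,0,6,0,0,0]]])

```text
time: 4.25
tool_pos: [499.7, 307.4, 395.7]
tcp_rot: [-179.8, -0.0, 120.5]
ft_force: [-0.0, -0.2, -0.2]
finger_gap: 85.4
grip_force: 0.0
```

```bash
python3 - <<'E'
from h import *
from bench import sensors,optics
s=sensors.sense();P=pose(s);print(s['tool_pos'],s['tcp_rot'])
d=optics.snapshot('wrist');np.savez('pics/w1.npz',P=P,**d)
cv2.imwrite('pics/w1.png',d['pixels'][:,:,::-1])
E
```

```text
[499.71293432 307.42834305 395.68756158] [-1.79804758e+02 -1.30578721e-02  1.20507612e+02]
```

View pics/w1.png

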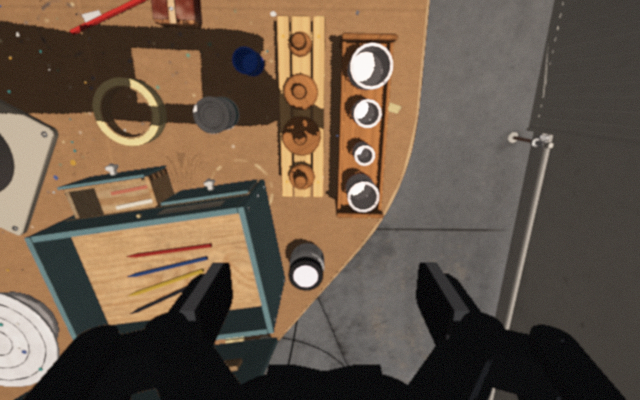

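The wrist view shows lid knobs/caps at XS (300,42), M (300,90), L (301,134), S (301,177). Jars are at L (370,66), S (367,113), XS (364,154), M (363,195). The varnish jar is at (307,265) and the sample pot at (213,113). Next I measure these.

```bash
cat > meas.py <<'E'
from h import *
import sys
def run(d,P,guessJ,guessL,out,box,f=4):
    im=np.ascontiguousarray(d['pixels'][:,:,::-1]);hsv=cv2.cvtColor(im,cv2.COLOR_BGR2HSV)
    x0,y0,x1,y1=box;ov=cv2.resize(im[y0:y1,x0:x1],None,fx=f,fy=f,interpolation=cv2.INTER_CUBIC)
    fx=d['mtx'][0,0]
    def blob(mask,X):
        p=proj(d,X,P);n,l,st,ct=cv2.connectedComponentsWithStats(mask)
        k=[i for i in range(1,n) if st[i,4]>25 and np.hypot(*(ct[i]-p))<26]
        if not k: return None
        k=max(k,key=lambda i:st[i,4]);c=max(cv2.findContours((l==k).astype(np.uint8),0,1)[0],key=len)
        return cv2.minEnclosingCircle(cv2.convexHull(c))
    jm=((hsv[:,:,2]>205)&(hsv[:,:,1]<45)).astype(np.uint8)
    lm=((hsv[:,:,0]<17)&(hsv[:,:,1]>110)&(hsv[:,:,2]>40)).astype(np.uint8)
    res={}
    for tag,m,G in(('jar',jm,guessJ),('lid',lm,guessL)):
        for n,(X,z,rad) in G.items():
            b=blob(m,np.array([*X,z]))
            if b is None: print(tag,n,'none');continue
            c,R=b;w=ray(d,c,z,P);w2=ray(d,(c[0]+R,c[1]),z,P)
            print(tag,n,np.round(c,1),w.round(1),'r',round(np.linalg.norm(w2-w),1),'want',rad);res[tag+n]=w
            cv2.circle(ov,(int((c[0]+.5-x0)*f),int((c[1]+.5-y0)*f)),int(R*f),(255,0,255),1)
    cv2.imwrite(out,ov);return res
J={'l':((488,430),118,26),'s':((511,382),106,18),'xs':((534,334),100,14),'m':((572,288),112,22)}
L={'xs':((396,412),106,14.5),'m':((425,363),106,22.5),'l':((454,314),106,26.5),'s':((486,269),106,18.5)}
E
python3 - <<'E'
from meas import *
d=dict(np.load('pics/w1.npz'));P=d.pop('P')
run(d,P,J,L,'pics/m1.png',(265,10,405,225),2.7)
E
```

```text
jar l [371.5  65.7] [489.6 434.6 118. ] r 27.8 want 26
jar s [367.6 113.1] [517.3 386.  106. ] r 18.3 want 18
jar xs [364.2 154.8] [544.1 337.3 100. ] r 13.8 want 14
jar m [363.  196.3] [571.8 288.7 112. ] r 21.5 want 22
lid xs none
lid m none
lid l none
lid s none
```

View pics/m1.png

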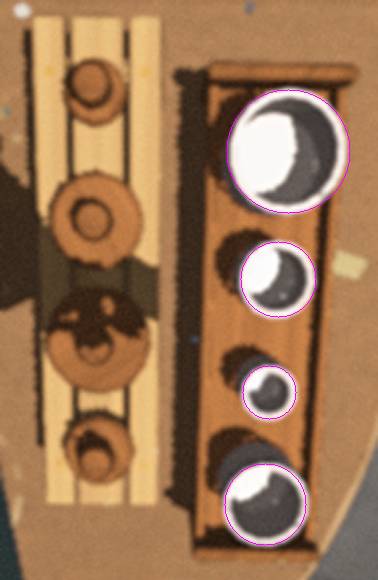

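```bash
python3 - <<'E'
from meas import *
d=dict(np.load('pics/w1.npz'));P=d.pop('P')
for n,c in dict(xs=(96.5,93),m=(95,219),l=(98,339.5),s=(99,448.5)).items():
    w=ray(d,(264.5+c[0]/2.7,9.5+c[1]/2.7),106,P);print(n,w.round(1), (P[:3,:3].T@(w-P[:3,3])).round(1))
for n,c in dict(xs=(90,84),m=(92,219),l=(95,346),s=(96,461)).items():
    print('knob',n,ray(d,(264.5+c[0]/2.7,9.5+c[1]/2.7),132,P).round(1))
E
```

```text
xs [402.1 412.7 106. ] [140.2 -29.6 289.8]
m [427.8 365.3 106. ] [ 86.3 -31.6 289.8]
l [456.3 317.1 106. ] [ 30.3 -31.5 289.8]
s [483.6 269.4 106. ] [-24.7 -32.2 289.8]
knob xs [401.5 412.1 132. ]
knob m [428.5 365.3 132. ]
knob l [456.7 317.4 132. ]
knob s [483.9 269.6 132. ]
```

play_rows(motion=[[[0.7,-0.8,4.8,0,0,0],[1.4,-1.6,9.5,0,0,0],[2.2,-2.4,14,0,0,0],[3,-3.2,18,0,0,0],[3,-3.2,20,0,0,0]]], jaw=0.5)

```text
time: 4.8
tool_pos: [455.6, 317.1, 194.1]
tcp_rot: [-179.8, -0.0, 120.5]
ft_force: [1.1, -0.3, -0.1]
finger_gap: 42.7
grip_force: 0.0
```

play_rows(motion=[[[0,0,0,0,0,0],[0,0,0,0,0,0],[0,0,0,0,0,0]]])

```text
time: 5.1
tool_pos: [459.7, 318.3, 200.4]
tcp_rot: [179.7, 0.0, 120.5]
ft_force: [1.2, 0.3, 0.1]
finger_gap: 42.6
grip_force: 0.0
```

```bash
cat > go.py <<'E'
from h import *
from bench import sensors
import sys
T={'Ll':(456.4,317.2),'Lm':(428.1,365.3),'Lxs':(402,412.5),'Ls':(483.7,269.5),'Jl':(489.8,434.6),'Js':(517.3,386),'Jxs':(544.3,337.3),'Jm':(571.8,288.7)}
def go(n,z):
    s=sensors.sense();P=pose(s)
    w=np.array([*T[n],z]);a=P[:3,:3].T@(w-P[:3,3]);c,sn=np.cos(np.radians(s['tcp_rot'][2])),np.sin(np.radians(s['tcp_rot'][2]))
    dd=w-P[:3,3];print(n,'tool cm',((c*dd[0]+sn*dd[1])/10).round(2),((sn*dd[0]-c*dd[1])/10).round(2),(-dd[2]/10).round(2),'at',s['tool_pos'].round(1),s['tcp_rot'].round(2),'t',s['time'],s['finger_gap'])
if __name__=='__main__': go(sys.argv[1],float(sys.argv[2]))
E
python3 go.py Ll 109
```

```text
Ll tool cm 0.07 -0.34 9.14 at [459.7 318.3 200.4] [1.7975e+02 1.0000e-02 1.2049e+02] t 5.1 42.59870646351101
```

play_rows(motion=[[[0,0,0,0,0,0],[0,0,0,0,0,0],[0,0,0,0,0,0],[0,0,0,0,0,0],[0,0,0,0,0,0]]])

```text
time: 5.6
tool_pos: [458.1, 317.6, 197.4]
tcp_rot: [-180.0, -0.0, 120.5]
ft_force: [0.1, -0.2, -0.0]
finger_gap: 42.7
grip_force: 0.0
```

```bash
python3 go.py Ll 109; python3 - <<'E'
from bench import sensors,optics
for i in range(3): optics.snapshot('wrist');s=sensors.sense();print(s['tool_pos'].round(1),s['tcp_rot'].round(2),s['qd'].round(2))
E
```

```text
Ll tool cm 0.05 -0.16 8.84 at [458.1 317.6 197.4] [-180.     -0.    120.51] t 5.6 42.70643930150797
[458.  317.6 197.3] [-179.99    0.    120.51] [ 0.04  0.09  0.04  0.02  0.07 -0.04]
[458.  317.6 197.3] [-179.99    0.    120.51] [ 0.07 -0.02  0.06  0.01 -0.08  0.03]
[458.  317.6 197.3] [-179.99    0.    120.51] [ 0.14  0.   -0.01 -0.01 -0.08  0.01]
```

play_rows(motion=[[[0.05,-0.15,3,0,0,0],[0.05,-0.15,6,0,0,0],[0.05,-0.15,8,0,0,0],[0.05,-0.15,8.8,0,0,0],[0.05,-0.15,8.8,0,0,0]]])

```text
time: 6.25
tool_pos: [455.7, 316.8, 108.1]
tcp_rot: [-179.9, -0.0, 120.5]
ft_force: [-0.0, 0.2, 0.2]
finger_gap: 42.6
grip_force: 0.0
```

play_rows(motion=[[[0,0,0,0,0,0],[0,0,0,0,0,0],[0,0,0,0,0,0],[0,0,0,0,0,0]]])

```text
time: 6.65
tool_pos: [457.0, 317.6, 110.3]
tcp_rot: [179.9, 0.0, 120.5]
ft_force: [-0.1, 0.0, 0.9]
finger_gap: 42.7
grip_force: 0.0
```

play_rows(motion=[[[0,0,0,0,0,0],[0,0,0,0,0,0],[0,0,0,0,0,0],[0,0,0,0,0,0],[0,0,0,0,0,0]]], jaw=0.05, squeeze=30)

```text
time: 7.15
tool_pos: [456.7, 317.4, 109.7]
tcp_rot: [180.0, 0.0, 120.5]
ft_force: [1.2, 0.1, 2.2]
finger_gap: 16.4
grip_force: 29.4
```

play_rows(motion=[[[0,0,-1.5,0,0,0],[0,0,-4,0,0,0],[0,0,-7,0,0,0],[0,0,-9.5,0,0,0],[0,0,-10.5,0,0,0]]])

```text
time: 7.65
tool_pos: [457.8, 318.0, 218.4]
tcp_rot: [179.7, 0.0, 120.5]
ft_force: [0.4, 0.9, -1.0]
finger_gap: 16.5
grip_force: 29.3
```

play_rows(motion=[[[1.5,1.6,0,0,0,0],[3.8,4,0,0,0,0],[6,6.3,0,0,0,0],[7.6,8,0,0,0,0],[8.4,8.8,0,0,0,0]]])

```text
time: 8.15
tool_pos: [489.4, 435.7, 213.3]
tcp_rot: [-179.9, -0.0, 120.6]
ft_force: [-0.6, -0.9, -0.7]
finger_gap: 16.5
grip_force: 29.4
```

play_rows(motion=[[[0,0,0,0,0,0],[0,0,0,0,0,0],[0,0,0,0,0,0],[0,0,0,0,0,0],[0,0,0,0,0,0]]])

```text
time: 8.65
tool_pos: [489.8, 433.7, 214.7]
tcp_rot: [180.0, 0.0, 120.5]
ft_force: [-0.1, 0.0, -0.7]
finger_gap: 16.3
grip_force: 29.4
```

```bash
python3 go.py Jl 129.7; python3 - <<'E'
from meas import *
from bench import sensors,optics
s=sensors.sense();P=pose(s)
d=optics.snapshot('wrist')
cv2.imwrite('pics/w2.png',d['pixels'][:,:,::-1])
p=optics.snapshot('scene');cv2.imwrite('pics/sc2.png',p['pixels'][:,:,::-1])
E
```

```text
Jl tool cm 0.07 0.04 8.5 at [489.8 433.7 214.7] [179.98   0.   120.47] t 8.65 16.25115284676531
```

View pics/w2.png

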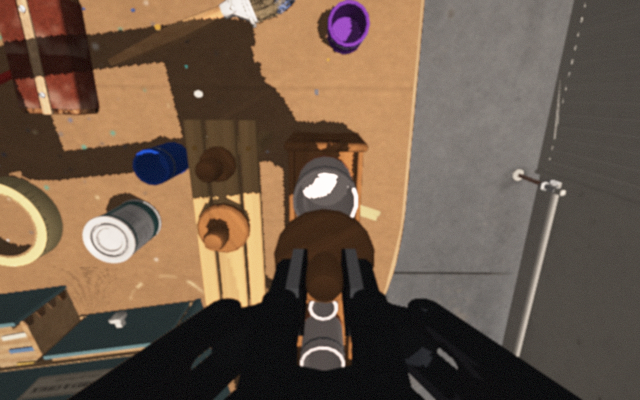

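The picture shows lid L held upright in the fingers, with jar L just ahead at (326,195). The centre columns agree to about 1 mm.

play_rows(motion=[[[0.05,0.1,2.5,0,0,0],[0.05,0.1,5,0,0,0],[0.05,0.1,6.6,0,0,0],[0.05,0.1,7.1,0,0,0],[0.05,0.1,7.1,0,0,0]]])

```text
time: 9.25
tool_pos: [489.9, 434.9, 142.6]
tcp_rot: [-179.9, 0.0, 120.5]
ft_force: [-0.5, 0.1, -0.5]
finger_gap: 16.5
grip_force: 29.4
```

play_rows(motion=[[[0,0,0,0,0,0],[0,0,0,0,0,0],[0,0,0,0,0,0],[0,0,0.2,0,0,0],[0,0,0.4,0,0,0]]])

```text
time: 9.75
tool_pos: [490.5, 435.4, 139.7]
tcp_rot: [180.0, -0.0, 120.5]
ft_force: [-0.8, 0.4, -0.4]
finger_gap: 16.8
grip_force: 29.4
```

play_rows(motion=[[[0,0,0.2,0,0,0],[0,0,0.4,0,0,0],[0,0,0.6,0,0,0],[0,0,0.8,0,0,0],[0,0,0.9,0,0,0]]])

```text
time: 10.25
tool_pos: [490.2, 435.2, 130.0]
tcp_rot: [-180.0, 0.0, 120.5]
ft_force: [0.2, -0.8, -1.0]
finger_gap: 16.3
grip_force: 29.4
```

play_rows(motion=[[[0,0,0.1,0,0,0],[0,0,0.1,0,0,0],[0,0,0.1,0,0,0],[0,0,0.1,0,0,0]]], jaw=0.45)

```text
time: 10.65
tool_pos: [490.4, 435.3, 129.6]
tcp_rot: [180.0, -0.0, 120.5]
ft_force: [-0.5, 1.0, -0.1]
finger_gap: 38.3
grip_force: 0.0
```

play_rows(motion=[[[0,0,-1,0,0,0],[0,0,-3,0,0,0],[0,0,-6,0,0,0],[0,0,-8,0,0,0],[0,0,-8.5,0,0,0]]])

```text
time: 11.15
tool_pos: [491.8, 436.4, 219.1]
tcp_rot: [179.6, -0.0, 120.5]
ft_force: [-0.6, -0.4, -0.3]
finger_gap: 38.5
grip_force: 0.0
```

play_rows(motion=[[[-0.5,-1.6,0,0,0,0],[-1.2,-4,0,0,0,0],[-2,-6.3,0,0,0,0],[-2.6,-8,0,0,0,0],[-2.9,-8.8,0,0,0,0]]])

```text
time: 11.65
tool_pos: [428.1, 364.6, 213.8]
tcp_rot: [-179.9, 0.0, 120.5]
ft_force: [-0.6, 0.2, -0.1]
finger_gap: 38.6
grip_force: 0.0
```

play_rows(motion=[[[0,0,0,0,0,0],[0,0,0,0,0,0],[0,0,0,0,0,0],[0,0,0,0,0,0],[0,0,0,0,0,0]]])

```text
time: 12.15
tool_pos: [429.4, 365.9, 214.2]
tcp_rot: [-180.0, -0.0, 120.5]
ft_force: [-0.0, -0.3, -0.0]
finger_gap: 38.4
grip_force: 0.0
```

```bash
python3 go.py Lm 109.5; python3 - <<'E'
from meas import *
from bench import sensors,optics
w=optics.snapshot('wrist')['pixels'];p=optics.snapshot('scene')['pixels']
cv2.imwrite('pics/w3.png',np.vstack([cv2.resize(w,(480,300)),cv2.resize(p[150:230,270:400],(480,295),interpolation=2)])[:,:,::-1])
E
```

```text
Lm tool cm 0.01 -0.14 10.47 at [429.4 365.9 214.2] [-179.98   -0.    120.52] t 12.15 38.375824089313355
```

View pics/w3.png

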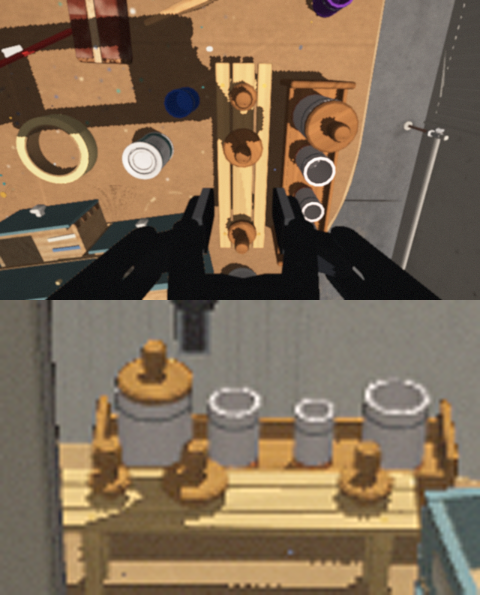

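Lid L is seated flat on jar L, with the cap at (152,378) in the lower crop. Lid M is between the fingers.

play_rows(motion=[[[0,-0.15,4,0,0,0],[0,-0.15,7.5,0,0,0],[0,-0.15,9.5,0,0,0],[0,-0.15,10.4,0,0,0],[0,-0.15,10.4,0,0,0]]])

```text
time: 12.75
tool_pos: [427.2, 364.4, 109.1]
tcp_rot: [-179.9, 0.0, 120.5]
ft_force: [-0.3, -1.3, -0.5]
finger_gap: 38.6
grip_force: 0.0
```

play_rows(motion=[[[0,0,0,0,0,0],[0,0,0,0,0,0],[0,0,0,0,0,0],[0,0,0,0,0,0],[0,0,0,0,0,0]]])

```text
time: 13.25
tool_pos: [428.1, 365.0, 110.9]
tcp_rot: [180.0, -0.0, 120.5]
ft_force: [0.6, 0.4, -0.4]
finger_gap: 38.5
grip_force: 0.0
```

play_rows(motion=[[[0,0,0,0,0,0],[0,0,0,0,0,0],[0,0,0,0,0,0],[0,0,0,0,0,0],[0,0,0,0,0,0]]], jaw=0.05)

```text
time: 13.75
tool_pos: [427.9, 364.9, 110.5]
tcp_rot: [180.0, -0.0, 120.5]
ft_force: [-0.4, -0.7, 2.1]
finger_gap: 16.6
grip_force: 29.2
```

play_rows(motion=[[[0,0,-1.5,0,0,0],[0,0,-4,0,0,0],[0,0,-7,0,0,0],[0,0,-9.5,0,0,0],[0,0,-10.5,0,0,0]]])

```text
time: 14.25
tool_pos: [429.2, 365.8, 219.7]
tcp_rot: [179.7, -0.0, 120.5]
ft_force: [0.2, -0.0, 0.4]
finger_gap: 16.5
grip_force: 29.3
```

play_rows(motion=[[[-2,1.3,0,0,0,0],[-5.5,3.4,0,0,0,0],[-9,5.6,0,0,0,0],[-12.2,7.5,0,0,0,0],[-13.8,8.4,0,0,0,0]]])

```text
time: 14.75
tool_pos: [572.4, 286.4, 214.6]
tcp_rot: [-180.0, 0.0, 120.4]
ft_force: [0.0, 0.5, -0.2]
finger_gap: 16.7
grip_force: 29.4
```

play_rows(motion=[[[0,0,0,0,0,0],[0,0,0,0,0,0],[0,0,0,0,0,0],[0,0,0,0,0,0],[0,0,0,0,0,0]]])

```text
time: 15.25
tool_pos: [569.7, 289.3, 215.6]
tcp_rot: [180.0, -0.0, 120.6]
ft_force: [-0.7, -0.4, -0.8]
finger_gap: 16.3
grip_force: 29.4
```

```bash
python3 go.py Jm 123.8; python3 - <<'E'
from meas import *
from bench import sensors,optics
w=optics.snapshot('wrist')['pixels'];cv2.imwrite('pics/w4.png',w[:,:,::-1])
E
```

```text
Jm tool cm -0.16 0.15 9.18 at [569.7 289.3 215.6] [179.99  -0.   120.58] t 15.25 16.318964733832555
```

View pics/w4.png

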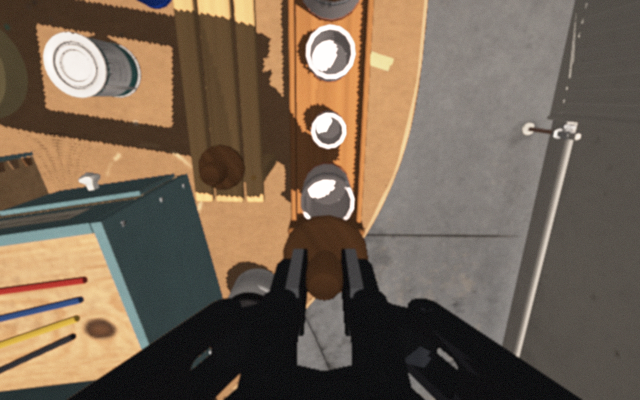

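Lid M is held level. Jar M's rim is at (328,195), and S (330,52) and XS (328,130) are in clear view. I'll refine the jar centres from this nearer look.

```bash
python3 - <<'E'
from meas import *
from bench import sensors,optics
s=sensors.sense();P=pose(s);d=optics.snapshot('wrist')
r=run(d,P,{k:J[k] for k in('s','xs','m')},{},'pics/m4.png',(270,0,400,240),2.5)
# rim M: columns of bright/gray extremes
for c in (327.5,328.5): print(ray(d,(c,197),112,P).round(1))
# held lid cap centre in tool frame
z=s['tool_pos'][2]-22.5+10
print('held',(P[:3,:3].T@(ray(d,(325,250),z,P)-P[:3,3])).round(1))
E
python3 go.py Jm 124.5
```

```text
jar s [330.5  51.3] [517.2 386.1 106. ] r 19.6 want 18
jar xs [328.3 130.1] [544.6 337.3 100. ] r 14.2 want 14
jar m [321.5 186.5] [561.7 297.7 112. ] r 11.6 want 22
[570.3 292.6 112. ]
[571. 293. 112.]
held [ 1.5 -0.2 12.5]
Jm tool cm -0.13 0.14 9.11 at [569.9 289.1 215.6] [179.98  -0.   120.56] t 15.35 16.231436404406708
```

View pics/m4.png

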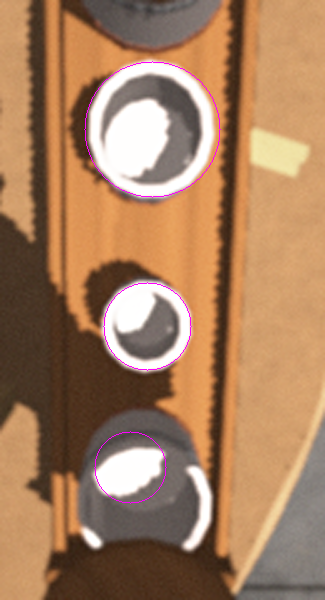

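Jars S and XS repeat to within 0.5 mm, so jar M stands as measured. Lowering.

play_rows(motion=[[[-0.1,0.15,2.5,0,0,0],[-0.1,0.15,5,0,0,0],[-0.1,0.15,7,0,0,0],[-0.1,0.15,7.7,0,0,0],[-0.1,0.15,7.7,0,0,0]]])

```text
time: 15.85
tool_pos: [571.2, 288.3, 137.1]
tcp_rot: [-179.9, -0.0, 120.5]
ft_force: [0.0, 0.4, -1.0]
finger_gap: 16.3
grip_force: 29.4
```

play_rows(motion=[[[0,0,0,0,0,0],[0,0,0,0,0,0],[0,0,0,0,0,0],[0,0,0,0,0,0],[0,0,0.2,0,0,0]]])

```text
time: 16.35
tool_pos: [572.6, 288.7, 137.2]
tcp_rot: [179.9, 0.0, 120.5]
ft_force: [0.5, 0.4, -0.0]
finger_gap: 16.7
grip_force: 29.4
```

play_rows(motion=[[[0,0,0.3,0,0,0],[0,0,0.5,0,0,0],[0,0,0.8,0,0,0],[0,0,1.1,0,0,0],[0,0,1.2,0,0,0]]])

```text
time: 16.85
tool_pos: [572.3, 288.6, 124.6]
tcp_rot: [180.0, 0.0, 120.5]
ft_force: [-1.3, -0.6, 6.0]
finger_gap: 16.8
grip_force: 29.8
```

play_rows(motion=[[[0,0,0,0,0,0],[0,0,0,0,0,0],[0,0,0,0,0,0]]])

```text
time: 17.15
tool_pos: [572.2, 288.5, 124.6]
tcp_rot: [180.0, 0.0, 120.5]
ft_force: [-0.8, -0.4, 2.6]
finger_gap: 16.8
grip_force: 29.6
```

play_rows(motion=[[[0,0,0,0,0,0],[0,0,0,0,0,0],[0,0,0,0,0,0],[0,0,0,0,0,0]]], jaw=0.45)

```text
time: 17.55
tool_pos: [572.1, 288.5, 124.2]
tcp_rot: [-180.0, -0.0, 120.5]
ft_force: [-0.9, 0.5, 0.4]
finger_gap: 38.6
grip_force: 0.0
```

play_rows(motion=[[[0,0,-1,0,0,0],[0,0,-3,0,0,0],[0,0,-6,0,0,0],[0,0,-8,0,0,0],[0,0,-9,0,0,0]]])

```text
time: 18.05
tool_pos: [573.4, 289.0, 218.2]
tcp_rot: [179.7, 0.0, 120.5]
ft_force: [0.7, 0.1, 0.1]
finger_gap: 38.5
grip_force: 0.0
```

play_rows(motion=[[[0.5,-1.6,0,0,0,0],[1.2,-4,0,0,0,0],[2,-6.3,0,0,0,0],[2.6,-7.9,0,0,0,0],[2.8,-8.5,0,0,0,0]]])

```text
time: 18.55
tool_pos: [483.3, 269.3, 214.2]
tcp_rot: [-180.0, -0.0, 120.5]
ft_force: [-0.9, -0.4, -0.3]
finger_gap: 38.4
grip_force: 0.0
```

play_rows(motion=[[[0,0,0,0,0,0],[0,0,0,0,0,0],[0,0,0,0,0,0],[0,0,0,0,0,0],[0,0,0,0,0,0]]])

```text
time: 19.05
tool_pos: [485.0, 269.5, 214.2]
tcp_rot: [-180.0, -0.0, 120.5]
ft_force: [0.4, 0.3, 0.7]
finger_gap: 38.4
grip_force: 0.0
```

```bash
python3 go.py Ls 110
```

```text
Ls tool cm 0.07 -0.11 10.42 at [485.  269.5 214.2] [-179.98   -0.    120.5 ] t 19.05 38.43502306721936
```

play_rows(motion=[[[0.05,-0.1,4,0,0,0],[0.05,-0.1,7.5,0,0,0],[0.05,-0.1,9.5,0,0,0],[0.05,-0.1,10.3,0,0,0],[0.05,-0.1,10.4,0,0,0]]])

```text
time: 19.55
tool_pos: [483.0, 269.1, 109.4]
tcp_rot: [-179.9, -0.0, 120.5]
ft_force: [-0.4, 0.5, 0.3]
finger_gap: 38.7
grip_force: 0.0
```

play_rows(motion=[[[0,0,0,0,0,0],[0,0,0,0,0,0],[0,0,0,0,0,0],[0,0,0,0,0,0],[0,0,0,0,0,0]]])

```text
time: 20.05
tool_pos: [483.8, 269.5, 110.9]
tcp_rot: [180.0, 0.0, 120.5]
ft_force: [0.7, 0.6, 0.4]
finger_gap: 38.7
grip_force: 0.0
```

play_rows(motion=[[[0,0,0,0,0,0],[0,0,0,0,0,0],[0,0,0,0,0,0],[0,0,0,0,0,0],[0,0,0,0,0,0]]], jaw=0.05)

```text
time: 20.55
tool_pos: [483.6, 269.4, 110.5]
tcp_rot: [180.0, 0.0, 120.5]
ft_force: [0.3, -0.3, 2.4]
finger_gap: 16.4
grip_force: 29.2
```

play_rows(motion=[[[0,0,-1.5,0,0,0],[0,0,-4,0,0,0],[0,0,-7,0,0,0],[0,0,-9.5,0,0,0],[0,0,-10.5,0,0,0]]])

```text
time: 21.05
tool_pos: [485.0, 270.1, 219.6]
tcp_rot: [179.7, 0.0, 120.5]
ft_force: [-1.1, -0.1, -0.2]
finger_gap: 16.5
grip_force: 29.3
```

play_rows(motion=[[[1.5,1.6,0,0,0,0],[3.8,4,0,0,0,0],[6,6.3,0,0,0,0],[7.6,7.9,0,0,0,0],[8.4,8.7,0,0,0,0]]])

```text
time: 21.55
tool_pos: [515.5, 387.4, 214.5]
tcp_rot: [-179.9, -0.0, 120.6]
ft_force: [0.1, -0.4, -0.5]
finger_gap: 16.8
grip_force: 29.4
```

play_rows(motion=[[[0,0,0,0,0,0],[0,0,0,0,0,0],[0,0,0,0,0,0],[0,0,0,0,0,0],[0,0,0,0,0,0]]])

```text
time: 22.05
tool_pos: [516.0, 385.3, 215.7]
tcp_rot: [180.0, 0.0, 120.5]
ft_force: [-0.4, 0.4, 0.1]
finger_gap: 16.6
grip_force: 29.4
```

```bash
python3 go.py Js 118
```

```text
Js tool cm -0.01 0.15 9.77 at [516.  385.3 215.7] [179.98   0.   120.47] t 22.05 16.55918195888192
```

play_rows(motion=[[[0,0.15,3,0,0,0],[0,0.15,6,0,0,0],[0,0.15,7.7,0,0,0],[0,0.15,8.3,0,0,0],[0,0.15,8.3,0,0,0]]])

```text
time: 22.55
tool_pos: [516.8, 386.4, 131.8]
tcp_rot: [-179.9, 0.0, 120.5]
ft_force: [-0.2, 0.2, 0.0]
finger_gap: 16.6
grip_force: 29.4
```

play_rows(motion=[[[0,0,0,0,0,0],[0,0,0,0,0,0],[0,0,0,0,0,0],[0,0,0,0,0,0],[0,0,0.2,0,0,0]]])

```text
time: 23.05
tool_pos: [517.6, 387.0, 131.1]
tcp_rot: [179.9, -0.0, 120.5]
ft_force: [-0.3, -0.5, -0.1]
finger_gap: 16.6
grip_force: 29.4
```

play_rows(motion=[[[0,0,0.3,0,0,0],[0,0,0.5,0,0,0],[0,0,0.8,0,0,0],[0,0,1.1,0,0,0],[0,0,1.2,0,0,0]]])

```text
time: 23.55
tool_pos: [517.3, 386.8, 118.5]
tcp_rot: [180.0, -0.0, 120.5]
ft_force: [-2.4, -1.4, 4.5]
finger_gap: 16.9
grip_force: 29.9
```

play_rows(motion=[[[0,0,0,0,0,0],[0,0,0,0,0,0],[0,0,0,0,0,0]]])

```text
time: 23.85
tool_pos: [517.2, 386.8, 118.6]
tcp_rot: [180.0, -0.0, 120.5]
ft_force: [-2.0, -0.8, 2.1]
finger_gap: 16.1
grip_force: 29.6
```

play_rows(motion=[[[0,0,0,0,0,0],[0,0,0,0,0,0],[0,0,0,0,0,0],[0,0,0,0,0,0]]], jaw=0.45)

```text
time: 24.25
tool_pos: [517.1, 386.7, 118.2]
tcp_rot: [-180.0, 0.0, 120.5]
ft_force: [-1.1, 0.3, -0.3]
finger_gap: 38.0
grip_force: 0.0
```

play_rows(motion=[[[0,0,-1,0,0,0],[0,0,-3,0,0,0],[0,0,-6,0,0,0],[0,0,-8.5,0,0,0],[0,0,-9.6,0,0,0]]])

```text
time: 24.75
tool_pos: [518.5, 387.6, 218.7]
tcp_rot: [179.7, -0.0, 120.5]
ft_force: [0.6, 0.3, 0.5]
finger_gap: 38.5
grip_force: 0.0
```

play_rows(motion=[[[1.5,-1.6,0,0,0,0],[3.8,-4,0,0,0,0],[6,-6.3,0,0,0,0],[7.4,-7.9,0,0,0,0],[8.1,-8.6,0,0,0,0]]])

```text
time: 25.25
tool_pos: [400.1, 413.2, 214.2]
tcp_rot: [-180.0, -0.0, 120.6]
ft_force: [1.4, -0.1, 0.1]
finger_gap: 38.5
grip_force: 0.0
```

play_rows(motion=[[[0,0,0,0,0,0],[0,0,0,0,0,0],[0,0,0,0,0,0],[0,0,0,0,0,0],[0,0,0,0,0,0]]])

```text
time: 25.75
tool_pos: [402.6, 412.5, 214.2]
tcp_rot: [-180.0, 0.0, 120.5]
ft_force: [0.5, -0.2, -0.3]
finger_gap: 38.7
grip_force: 0.0
```

```bash
python3 go.py Lxs 110
```

```text
Lxs tool cm 0.03 -0.05 10.42 at [402.6 412.5 214.2] [-1.7999e+02  1.0000e-02  1.2046e+02] t 25.75 38.74941767821545
```

play_rows(motion=[[[0,-0.05,4,0,0,0],[0,-0.05,7.5,0,0,0],[0,-0.05,9.5,0,0,0],[0,-0.05,10.3,0,0,0],[0,-0.05,10.4,0,0,0]]])

```text
time: 26.25
tool_pos: [401.2, 412.0, 109.3]
tcp_rot: [-179.9, 0.0, 120.5]
ft_force: [0.7, 0.2, 0.5]
finger_gap: 38.1
grip_force: 0.0
```

play_rows(motion=[[[0,0,0,0,0,0],[0,0,0,0,0,0],[0,0,0,0,0,0],[0,0,0,0,0,0],[0,0,0,0,0,0]]])

```text
time: 26.75
tool_pos: [401.7, 412.8, 110.9]
tcp_rot: [180.0, -0.0, 120.5]
ft_force: [0.5, -1.1, -0.2]
finger_gap: 38.1
grip_force: 0.0
```

play_rows(motion=[[[0,0,0,0,0,0],[0,0,0,0,0,0],[0,0,0,0,0,0],[0,0,0,0,0,0],[0,0,0,0,0,0]]], jaw=0.05)

```text
time: 27.25
tool_pos: [401.5, 412.6, 110.6]
tcp_rot: [180.0, -0.0, 120.5]
ft_force: [-0.9, -0.9, 3.4]
finger_gap: 16.8
grip_force: 29.3
```

play_rows(motion=[[[0,0,-1.5,0,0,0],[0,0,-4,0,0,0],[0,0,-7,0,0,0],[0,0,-9.5,0,0,0],[0,0,-10.5,0,0,0]]])

```text
time: 27.75
tool_pos: [402.8, 413.6, 219.7]
tcp_rot: [179.7, -0.1, 120.5]
ft_force: [0.3, -0.6, -0.4]
finger_gap: 16.4
grip_force: 29.3
```

play_rows(motion=[[[-2,1.3,0,0,0,0],[-5.5,3.4,0,0,0,0],[-9,5.6,0,0,0,0],[-12.2,7.5,0,0,0,0],[-13.7,8.4,0,0,0,0]]])

```text
time: 28.25
tool_pos: [545.5, 335.0, 214.6]
tcp_rot: [-180.0, 0.0, 120.4]
ft_force: [0.0, 0.4, 0.7]
finger_gap: 16.3
grip_force: 29.3
```

play_rows(motion=[[[0,0,0,0,0,0],[0,0,0,0,0,0],[0,0,0,0,0,0],[0,0,0,0,0,0],[0,0,0,0,0,0]]])

```text
time: 28.75
tool_pos: [542.7, 338.0, 215.6]
tcp_rot: [180.0, -0.0, 120.6]
ft_force: [-0.9, 0.4, -0.1]
finger_gap: 16.5
grip_force: 29.4
```

```bash
python3 go.py Jxs 112.5
```

```text
Jxs tool cm -0.14 0.11 10.31 at [542.7 338.  215.6] [ 1.7999e+02 -1.0000e-02  1.2059e+02] t 28.75 16.483849349042888
```

play_rows(motion=[[[-0.1,0.1,3,0,0,0],[-0.1,0.1,6,0,0,0],[-0.1,0.1,8.2,0,0,0],[-0.1,0.1,8.9,0,0,0],[-0.1,0.1,8.9,0,0,0]]])

```text
time: 29.25
tool_pos: [543.8, 336.7, 125.3]
tcp_rot: [-179.9, -0.0, 120.5]
ft_force: [0.0, 0.2, 0.9]
finger_gap: 16.7
grip_force: 29.4
```

play_rows(motion=[[[0,0,0,0,0,0],[0,0,0,0,0,0],[0,0,0,0,0,0],[0,0,0,0,0,0],[0,0,0.2,0,0,0]]])

```text
time: 29.75
tool_pos: [545.3, 337.1, 125.2]
tcp_rot: [179.9, 0.0, 120.5]
ft_force: [0.3, 0.0, 0.5]
finger_gap: 16.5
grip_force: 29.4
```

play_rows(motion=[[[0,0,0.3,0,0,0],[0,0,0.5,0,0,0],[0,0,0.8,0,0,0],[0,0,1.1,0,0,0],[0,0,1.2,0,0,0]]])

```text
time: 30.25
tool_pos: [544.9, 336.9, 112.6]
tcp_rot: [180.0, 0.0, 120.5]
ft_force: [-1.9, -1.6, 6.7]
finger_gap: 16.3
grip_force: 29.9
```

play_rows(motion=[[[0,0,0,0,0,0],[0,0,0,0,0,0],[0,0,0,0,0,0]]])

```text
time: 30.55
tool_pos: [544.9, 336.9, 112.6]
tcp_rot: [180.0, 0.0, 120.5]
ft_force: [-1.7, -0.7, 4.7]
finger_gap: 16.2
grip_force: 29.6
```

play_rows(motion=[[[0,0,0,0,0,0],[0,0,0,0,0,0],[0,0,0,0,0,0],[0,0,0,0,0,0]]], jaw=0.45)

```text
time: 30.95
tool_pos: [544.7, 336.8, 112.1]
tcp_rot: [-180.0, -0.0, 120.5]
ft_force: [0.3, -0.6, 0.0]
finger_gap: 38.4
grip_force: 0.0
```

play_rows(motion=[[[0,0,-1,0,0,0],[0,0,-4,0,0,0],[0,0,-8,0,0,0],[0,0,-12.5,0,0,0],[0,0,-17,0,0,0]]])

```text
time: 31.45
tool_pos: [544.5, 336.7, 284.8]
tcp_rot: [180.0, -0.0, 120.5]
ft_force: [1.2, 0.7, 0.9]
finger_gap: 38.6
grip_force: 0.0
```

play_rows(motion=[[[-1,-0.5,-2,0,0,0],[-2,-1,-4,0,0,0],[-4,-1.5,-6,0,0,0],[-5,-2,-8,0,0,0],[-5,-2,-8,0,0,0]]])

```text
time: 31.95
tool_pos: [554.3, 282.8, 367.3]
tcp_rot: [179.6, 0.1, 120.4]
ft_force: [0.5, -0.2, 0.9]
finger_gap: 38.4
grip_force: 0.0
```

play_rows(motion=[[[0,0,0,0,0,0],[0,0,0,0,0,0],[0,0,0,0,0,0],[0,0,0,0,0,0],[0,0,0,0,0,0]]])

```text
time: 32.45
tool_pos: [552.7, 283.9, 361.7]
tcp_rot: [-179.9, -0.0, 120.5]
ft_force: [1.0, -0.7, -0.0]
finger_gap: 38.4
grip_force: 0.0
```

```bash
python3 - <<'E'
from meas import *
from bench import sensors,optics
s=sensors.sense();print(s['tool_pos'],s['time'])
d=optics.snapshot('wrist');w=d['pixels'];p=optics.snapshot('scene')['pixels'];q=optics.snapshot('side')['pixels']
f=lambda a:cv2.resize(a,(400,290),interpolation=2)
c=np.array(proj(d,np.array([531,361,130]),pose(s))).astype(int);print(c)
cc=w[max(0,c[1]-110):c[1]+110,max(0,c[0]-150):c[0]+150]
cv2.imwrite('pics/fin.png',np.vstack([np.hstack([f(p[150:240,270:394]),f(q[120:240,240:405])]),np.hstack([f(cc),f(w)])])[:,:,::-1])
E
```

```text
[552.68869026 283.88613596 361.66000396] 32.45
[343  98]
```

View pics/fin.png

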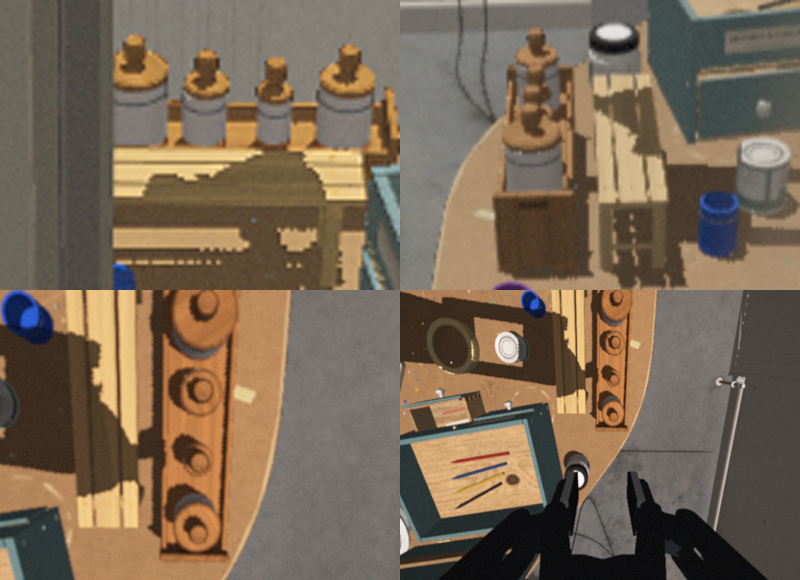

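The final views show all four lids seated flat on their own jars (L, S, XS, M) in the rack. The bystanders are untouched and the gripper is clear.

```bash
python3 -c "
from bench import job;print(job.hand_in())"
```

```text
the job is handed in; nothing more can be done
None
```

All four lids are on the jars of their own size, and the final camera views show them seated flat. The job is handed in at about 33 s; the call returned no verdict.

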